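# Seat an insulating spacer under the retaining lip of its nest

## Robot

A 6-joint arm with a two-finger parallel gripper is mounted at the origin on the work surface; the furniture and walls round the work are solid. World frame = base frame: x ahead of the robot, y to its left, z up, the work surface at z = 0. Lengths are in mm, angles in degrees, forces in N, time in s.
With the tool pointing down it reaches from about 350 to 875 mm from the base axis. Payload 4.2 kg.
Tool frame: the origin (TCP) lies on the mounting face of the last link; the fingertips stand 173 mm ahead of it and the grasp point (between the pads) lies 155 mm ahead of it; z points along the fingers, y is the line along which they close (so a half turn about z gives the same grasp; the last joint's range is limited). The gripper opens to 85 mm and grips with 20 to 120 N. Pads are 22 mm wide; open, the fingers measure 114 mm over their backs; the gripper's body (76 mm by 85 mm) begins 54 mm behind the grasp point. The pads swing forward as they close: fully open they stand 13 mm farther back than shut.
Start: joints at [-51.073, 22.042, 0.453, 0, -68.411, -14.817], TCP at [255.32, -570.449, 404.712] pointing down, gripper open.
Joint ranges: [-179.83, 179.83], [-69.29, 118.12], [-61.27, 80.66], [-181.25, 117.63], [-171.15, -9.14], [-177.46, 177.46]. Speed limits (degrees/s): [159.86, 159.86, 180, 180, 180, 180].

## Interface

Orientations are given as [roll, pitch, yaw] about the fixed x, y, z axes, in that order (R = Rz(yaw) Ry(pitch) Rx(roll)).
In Python, from workcell import arm gives the robot as it stands. The module is installed in compiled form; this text tells all that it offers.
- The arm moves only by the tool step_arm, never from a script. Its argument "commands" is a list of rows, each an object with "fingers": the opening, from 0 (shut) to 1 (fully open); "offset": the shift along the world's x, y, z in cm, a list of three; "delta_rot": the turn, a rotation vector about the world's x, y, z in rad, a list of three. A call has 1 to 10 rows; each row shifts and turns the commanded pose from where the row before left it; what a row does not reach is not made up. A row lasts 1/10 s, in which the tool goes at most 50 mm and 8.59 degrees, less where a joint would pass 70% of its speed; a pose out of reach is approached as far as the arm can. A call is refused whole if a number of a shift passes 5 or a number of a turn 0.15, either way. A call with a gripper value outside its range is refused whole. The fingers move at their own pace and stop on an object; "grip_force" is the grip in N (left out, the last holds). Time passes only in rows, so rows that do not move let the fingers close. It gives the time, the measured TCP pose, the force, the opening and the grip force at its end, in the units of the state.
- arm.get_state(): the state, without advancing time (a new reading comes with each control period).
- arm.camera(name): name is "scene" or "top"; returns a dict with "img" (384x512x3 uint8, red, green, blue), "K" (3x3 intrinsics, pixels), "dist" ([k1, k2, p1, p2, k3] as OpenCV has them; the pictures are not rectified), "R" (3x3) and "t" (3): a world point X has camera coordinates R X + t. Camera axes: x right, y down, z forward; pixel columns grow to the right and rows downward; lengths in mm; the calibration is good to about 2 mm. A picture is of the moment at which its call begins. There is no depth.
- arm.finish_job(): hands the job in; it is judged then, once.
The state is a dict: "t": time; "joint_pos": joint angles; "dq": joint speeds; "joint_efforts": joint torques, N m; "ee_pos": TCP position; "tcp_rot": TCP orientation; "ft_force": force on the tool from outside, world axes, zero at the start; "torque": the same for the moment, N m; "finger_gap": opening from 0.0 (shut) to 1.0 (fully open); "grasp_force": force on a finger pad.
Only numpy, scipy, OpenCV 4.12 (cv2) and the standard library are available. Lean on these libraries where they do the work, as an engineer would, in place of code of your own. Each camera call takes 0.05 s, during which the arm holds its last target. There are 200 camera calls.

## Task

Set the insulating spacer down flat on the open bed of the aluminium nest, lined up in front of the retaining block, then slide it along the bed under the overhanging lip until it is fully home against the hidden stop, and press it there firmly for a moment with about 8 N, never more than 12 N. Feel your way gently, without jamming or ramming it, leave the spacer seated and let go, and leave the wrench, the cell and the connector where they are.

Things in the scene. Friction and masses are not known exactly. Their poses are not given: they have to be found in the camera images.
- spacer: Amber insulating spacer, 32 (x) x 44 (y) x 30 (z) mm, 48 g, bolt head 4 mm high on its top; loose on the bench, upright. Origin: centre of its underside, z up. Its 44 mm length goes along the slide, either end first; grasp it across the 32 mm width, on the rear half, so that the fingers stay out of the lip; on the bed it can also be pushed from behind, low down.
- nest: Plain aluminium nest fixed to the bench. Origin: centre of its underside; +x is the slide direction into the pocket, y across, z up. Base plate 150 x 110 x 12 mm: its top (z = 12 mm) is the smooth bed (friction about 0.25), open for x from -75 to +15 mm but for screw heads 3 mm high at its corners. From x = +15 to +58 mm stands the retaining block, 64 mm wide, top at z = 55.5 mm.
- mouth (a point): Centre of the pocket's mouth under the lip's front edge, at bed height: 15 mm ahead of the nest's origin in x, axes as the nest's. The pocket opens to -x; straight walls at y = +-17.2 mm (1.2 mm play each side of the spacer), flared to +-21.5 mm over the first 6 mm. The lip's underside is 31.5 mm above the bed, 1.5 mm above the spacer's top.
- ball (a point): Lowest point of a sprung, greased steel ball (radius 5 mm) in the lip, 5 mm behind its front edge. It stands 0.8 mm into the way of the spacer's top: as the leading edge comes to it, it gives way with a bump of a few N (up to about 7 N), then presses on the top with about 3 N and holds the spacer down. It is not the stop.
- stop: The stop: the pocket's rear wall (origin 53 mm ahead of the nest's in x, at bed height) and the rigid stop block that it carries under the lip. The block is set anew each time and its place is not measured: its face lies 7 to 15.5 mm behind the lip's front edge, to be found by feel. A light sprung pad (under 1 N) stands 2 mm out of the face; at the face itself the force climbs at once.
- wrench: Steel combination wrench, 138 mm long, 22 mm wide, 7 mm thick, lying loose on the bench; leave alone. Origin at the middle of its underside.
- cell: Round battery cell, 32 mm across, 71 mm tall, standing loose on the bench; leave alone. Origin at the centre of its underside.
- connector: Connector housing, 28 x 60 x 27 mm, lying loose on the bench; leave alone. Origin at the centre of its underside.
There are look-alikes about, which are no part of the job. There is more than one size of the spacer; the one meant has the size given above.

How it is judged (in metres and radians):
On the way, in this order (a step that is already met when the one before it is completed fails the run):
1. the spacer is flat on the open bed in front of the lip, in line with the pocket (z of spacer in the frame of nest between 0.0105 and 0.0138 m and angle between spacer's own z axis and vertical below 0.06 rad and x of spacer in the frame of nest between -0.056 and -0.009 m and y of spacer in the frame of nest between -0.012 and 0.012 m and angle between the y axis of spacer and the x axis of nest, either way round below 0.25 rad), for 0.1 s.
2. the spacer, under the lip, is pressed against the stop with 4 N or more for 0.15 s (contact force between spacer and stop above 4 N and x of spacer in the frame of nest above -0.0015 m), for 0.15 s.
At the end, for the whole second after the job is handed in: The spacer lies flat on the bed (within 1.8 mm and 0.06 rad) in the pocket under the lip, still against the stop (its sprung pad bears on it with over 0.1 N: within 2 mm of the face), within 3 mm of the centre line and 0.1 rad of its direction, released and at rest (z of spacer in the frame of nest between 0.0105 and 0.0138 m and angle between spacer's own z axis and vertical below 0.06 rad and contact force between spacer and stop above 0.1 N and x of spacer in the frame of nest above -0.0025 m and y of spacer in the frame of nest between -0.003 and 0.003 m and angle between the y axis of spacer and the x axis of nest, either way round below 0.1 rad and linear speed of spacer below 0.01 m/s); the robot touches nothing.
It fails at once if the spacer is forced against the nest with more than 50 N (contact force between spacer and nest above 50 N).
It fails at once if the spacer is forced against the stop with more than 13 N (contact force between spacer and stop above 13 N).
It fails at once if the wrench, the cell or the connector is moved by more than 15 mm (distance of any of wrench, cell, connector from where it was at the start of the episode above 0.015 m).
It also fails if it takes over 64 s, if anything falls off the work surface, if the arm or the gripper's body presses on something with over 40 N, if the wrist force passes 120 N, or if a joint passes its speed limit or range.

## Working session

There is one attempt and no reset: what is moved stays moved. The work goes in short steps, Python scripts to look and compute and a tool call to move; the robot and the scene stay as the last step left them, time stands still between calls to the robot, and variables do not carry over. Pictures are saved under pics/ and viewed, at most 10 in all, crops included, and the job is handed in when it is done.

Besides the shell and the picture viewer there is one more tool, called after "Request:" as name(argument=value, ...), one argument or row to a line, values as JSON. step_arm: Moves the arm, as the interface text tells. Its arguments: {"type":"object","properties":{"commands":{"type":"array","items":{"type":"object","properties":{"fingers":{"type":"number"},"offset":{"type":"array","items":{"type":"number"}},"delta_rot":{"type":"array","items":{"type":"number"}}}}},"grip_force":{"type":"number"}},"required":["commands"]}

```bash
mkdir -p pics; python3 - <<'E'
from workcell import arm
import cv2, pickle
for n in("scene","top"):
    c=arm.camera(n); cv2.imwrite(f"pics/{n}0.png",cv2.cvtColor(c["img"],cv2.COLOR_RGB2BGR)); pickle.dump(c,open(f"{n}.pkl","wb"))
    print(n,c["K"],c["dist"],c["R"],c["t"])
print(arm.get_state())
E
```

```text
scene [[420.42927215   0.         251.58396972]
 [  0.         420.42927215 191.22517481]
 [  0.           0.           1.        ]] [-0.13209209  0.          0.          0.          0.        ] [[-0.84438923 -0.53571486 -0.00405165]
 [-0.4073312   0.64690764 -0.6446641 ]
 [ 0.34797718 -0.54269706 -0.76445522]] [403.58731418 306.21363053 698.03370819]
top [[362.38371224   0.         255.44667679]
 [  0.         362.38371224 192.95310227]
 [  0.           0.           1.        ]] [-0.05996644  0.          0.          0.          0.        ] [[ 0.0107549  -0.99955792 -0.02771828]
 [-0.98536868 -0.00587875 -0.170335  ]
 [ 0.17009675  0.02914466 -0.98499629]] [-69.88079903 541.27463722 825.89007959]
{'t': 0.1, 'joint_pos': array([-5.10738922e+01,  2.20873469e+01,  3.86155657e-01, -2.28330504e-02,
       -6.84104973e+01, -1.48184412e+01]), 'dq': array([ 0.00077882, -0.1377574 ,  0.12131165,  0.07385014, -0.0688138 ,
       -0.13422757]), 'joint_efforts': array([-4.96309895e-04, -3.93319094e+01,  1.88929027e+01,  4.19796333e+00,
       -2.59485561e-03,  7.09720837e-06]), 'ee_pos': array([ 255.25516581, -570.30305155,  403.71669126]), 'tcp_rot': array([ 1.79886599e+02, -8.05632511e-03, -1.55900748e+02]), 'ft_force': array([-0.07786479,  0.057574  , -0.06697052]), 'torque': array([ 0.02592644, -0.03778833, -0.02521644]), 'grasp_force': 0.0, 'finger_gap': 0.996593022480195}
```

View pics/scene0.png

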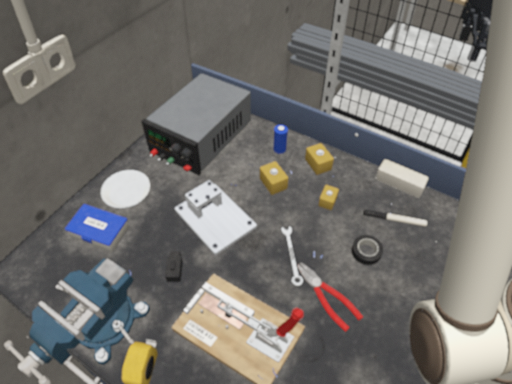

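View pics/top0.png

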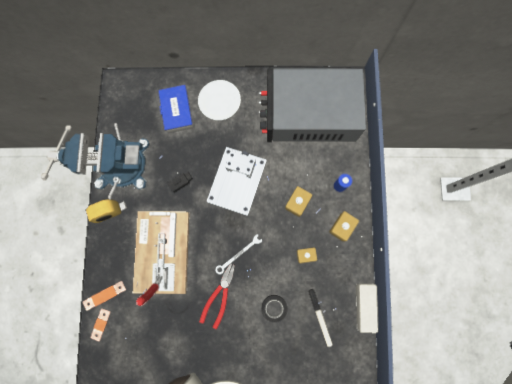

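Three amber spacers could be taken for the one meant: top view (299,201), (345,226) and (307,256), which are scene (274,177), (319,157) and (329,196). The nest is at top (237,181), the wrench at (239,254), the cell at (344,182) and the connector, which is black, at (181,181). The smallest spacer, (307,256), is probably a decoy. I'll crop in to measure all three.

```bash
python3 - <<'E'
import pickle,cv2,numpy as np
t=pickle.load(open("top.pkl","rb"))["img"];s=pickle.load(open("scene.pkl","rb"))["img"]
f=lambda im,x,y,w,h,k:cv2.cvtColor(cv2.resize(im[y:y+h,x:x+w],None,fx=k,fy=k,interpolation=cv2.INTER_CUBIC),cv2.COLOR_RGB2BGR)
cv2.imwrite("pics/topcrop.png",f(t,200,140,160,120,5))
cv2.imwrite("pics/scenecrop.png",f(s,170,120,180,135,4))
E
cat > h.py <<'E'
import pickle,cv2,numpy as np
from workcell import arm
def load(n): return pickle.load(open(n+".pkl","rb"))
def ray(c,px):
    p=cv2.undistortPoints(np.array([[px]],float),c["K"],c["dist"])[0,0]
    R=np.array(c["R"]);t=np.array(c["t"]);return -R.T@t,R.T@np.array([p[0],p[1],1])
def at_z(c,px,z):
    o,d=ray(c,px);return o+d*(z-o[2])/d[2]
def proj(c,X):
    R=np.array(c["R"]);return cv2.projectPoints(np.array(X,float).reshape(-1,1,3),cv2.Rodrigues(R)[0],np.array(c["t"],float),c["K"],c["dist"])[0][:,0]
def fit(obs,model,x0):
    """obs: list of (cam,px,local point); x=(x,y,yaw_deg) of object"""
    from scipy.optimize import least_squares
    def W(x,L):
        a=np.radians(x[2]);return np.array([x[0]+L[0]*np.cos(a)-L[1]*np.sin(a),x[1]+L[0]*np.sin(a)+L[1]*np.cos(a),L[2]])
    r=least_squares(lambda x:np.concatenate([proj(c,W(x,L))[0]-px for c,px,L in obs]),x0,x_scale=[10,10,5])
    return r.x,r.fun.reshape(-1,2)
E
```

```text
(no output)
```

View pics/topcrop.png

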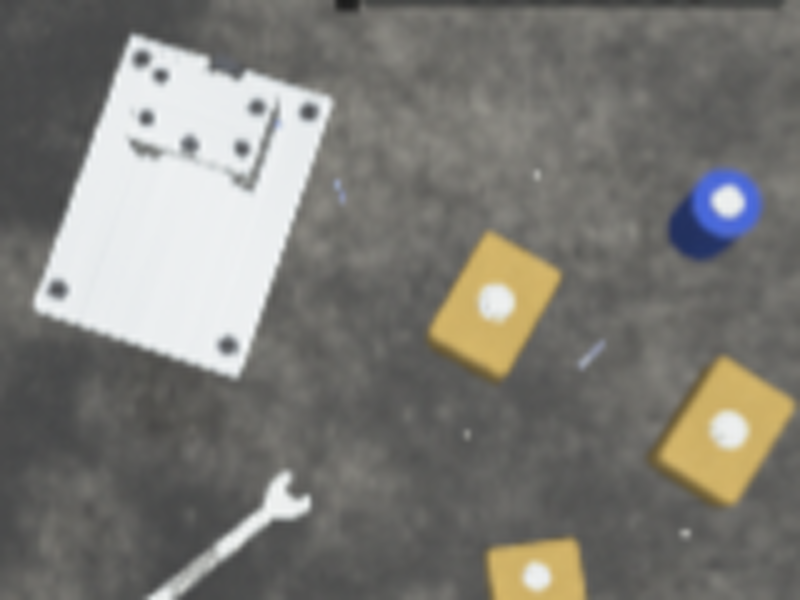

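View pics/scenecrop.png

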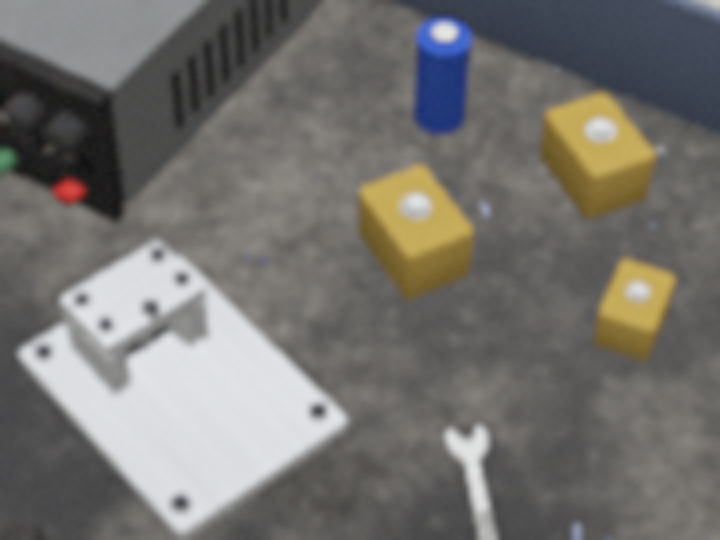

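The top crop shows the nest with its block at the upper end and its base corners at crop (132,35), (332,98), (240,378) and (35,308). Two large amber spacers sit at crop (495,305) and (728,430), with a small one at the bottom edge. The scene crop confirms the layout. I'll fit the nest pose from its corners and the spacer sizes from their silhouettes.

```bash
cat > m.py <<'E'
from h import *
from scipy.optimize import minimize
T,S=load("top"),load("scene")
tp=lambda u,v:np.array([200+(u+.5)/5-.5,140+(v+.5)/5-.5]); sp=lambda u,v:np.array([170+(u+.5)/4-.5,120+(v+.5)/4-.5])
if __name__=="__main__":
  obs=[(T,tp(132,35),(75,55,12)),(T,tp(332,98),(75,-55,12)),(T,tp(240,378),(-75,-55,12)),(T,tp(35,308),(-75,55,12)),
     (S,sp(345,420),(-75,-55,12)),(S,sp(183,533),(-75,55,12)),(S,sp(20,352),(75,55,12))]
  x,r=fit(obs,None,[600,50,-19]);print("nest",x,"\n",r.round(1).tolist())
  for c in(T,S):
    xc,rc=fit([o for o in obs if o[0] is c],None,[600,50,-19]);print(xc,rc.round(1).tolist())
def mask(c,k=6):
    im=cv2.resize(c["img"],None,fx=k,fy=k,interpolation=cv2.INTER_CUBIC)
    h=cv2.cvtColor(im,cv2.COLOR_RGB2HSV)
    return cv2.inRange(h,(12,90,60),(30,255,255))
def comp(c,px,k=6):
    m=mask(c,k);n,l,_,_=cv2.connectedComponentsWithStats(m)
    x,y=int(px[0]*k),int(px[1]*k);w=l[y-60:y+60,x-60:x+60];i=np.bincount(w[w>0]).argmax()
    cs,_=cv2.findContours((l==i).astype(np.uint8),cv2.RETR_EXTERNAL,cv2.CHAIN_APPROX_NONE);b=max(cs,key=cv2.contourArea)
    o=np.zeros_like(m);cv2.fillPoly(o,[b],255);return o
def box(p):
    x,y,a,W,L,H=p;a=np.radians(a);ca,sa=np.cos(a),np.sin(a)
    return [(x+ca*i*W/2-sa*j*L/2,y+sa*i*W/2+ca*j*L/2,z) for i in(-1,1) for j in(-1,1) for z in(0,H)]
def cost(p,ms,k=6,b=box):
    t=0
    for c,m in ms:
        q=proj(c,b(p))*k+k/2-.5;o=np.zeros_like(m);cv2.fillConvexPoly(o,cv2.convexHull((q*16).round().astype(np.int32)),255,shift=4)
        t+=(o!=m).sum()/k**2
    return t
if __name__=="__main__":
  for a,b in(((299,201),(274,177)),((345,226),(319,157)),((307,256),(329,196))):
    ms=[(T,comp(T,a)),(S,comp(S,b))]
    x0=at_z(T,a,30)[:2];best=None
    for yaw in(-60,-30,0):
        r=minimize(cost,[*x0,yaw,32,44,30],args=(ms,),method="Nelder-Mead",options=dict(initial_simplex=np.array([[*x0,yaw,32,44,30]]+[list(np.array([*x0,yaw,32,44,30])+np.eye(6)[i]*d) for i,d in enumerate([10,10,15,6,6,6])]),maxiter=600))
        if best is None or r.fun<best.fun: best=r
    print(best.x.round(1),best.fun.round(1),[m.sum()/255/36 for _,m in ms])
E
python3 m.py
```

```text
nest [580.40996073 -15.39266488 -17.93355488] 
 [[-0.5, -0.3], [0.2, -0.0], [-0.4, -0.2], [-1.0, -0.0], [1.4, -0.6], [-0.1, -0.2], [-0.2, -0.4]]
[580.05618574 -16.40539733 -17.71892451] [[-0.3, -0.2], [0.6, -0.0], [0.2, -0.1], [-0.5, 0.2]]
[580.53014187 -14.30025718 -17.97686462] [[1.0, -0.2], [-0.5, 0.1], [-0.5, -0.1]]
[ 527.  -170.4  -30.6   56.3   41.5   39.5] 41.2 [np.float64(468.52777777777777), np.float64(665.3055555555555)]
[ 466.2 -280.3  -32.9   56.4   40.8   40.6] 32.0 [np.float64(507.69444444444446), np.float64(624.8888888888889)]
[ 396.7 -189.2    8.2   31.3   42.    30. ] 27.0 [np.float64(258.27777777777777), np.float64(356.75)]
```

```bash
python3 - <<'E'
from m import *
a,b=(307,256),(329,196)
ms=[(T,comp(T,a)),(S,comp(S,b))]
def fitp(ms):
    f=lambda p:cost([*p,32,44,30],ms); x0=np.array([396.7,-189.2,8.2])
    return min((minimize(f,x0,method="Nelder-Mead",options=dict(initial_simplex=x0+s*np.array([[0,0,0],[5,0,0],[0,5,0],[0,0,6]]))) for s in(1,-1)),key=lambda r:r.fun)
for m in(ms,ms[:1],ms[1:]): r=fitp(m);print(r.x.round(1),round(r.fun,1))
p=[*fitp(ms).x,32,44,30]
N=np.array([580.4,-15.4,-17.9]);A=np.radians(N[2])
def nb(P):return [(N[0]+np.cos(A)*x-np.sin(A)*y,N[1]+np.sin(A)*x+np.cos(A)*y,z) for x,y,z in P]
sets=[box(p),nb([(x,y,12) for x in(-75,75) for y in(-55,55)]),nb([(x,y,55.5) for x in(15,58) for y in(-32,32)])]
out=[]
for c,(x,y,w,h) in((T,(275,225,60,60)),(T,(200,140,80,80)),(S,(170,165,100,100)),(S,(300,165,60,60))):
    k=400/w;im=cv2.cvtColor(cv2.resize(c["img"][y:y+h,x:x+w],(400,300*h//h if 0 else 400),interpolation=cv2.INTER_CUBIC),cv2.COLOR_RGB2BGR)
    for s in sets:
        for q in proj(c,s): cv2.circle(im,tuple(int(v) for v in ((q-[x,y]+.5)*k)),3,(0,0,255),-1)
    out.append(cv2.resize(im,(300,300)))
cv2.imwrite("pics/ov.png",np.vstack([np.hstack(out[:2]),np.hstack(out[2:])]))
E
```

```text
[ 396.7 -189.     9.7] 46.1
[ 396.1 -188.8    8.3] 14.8
[ 397.4 -190.     9.2] 21.9
```

View pics/ov.png

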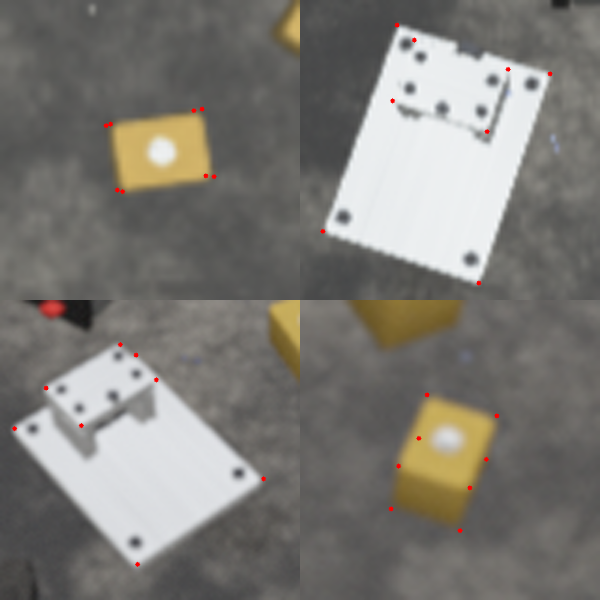

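The overlay shows the fits landing on the corners of the nest, the block and the small spacer. The small amber spacer at top (307,256) / scene (329,196) measures 32x44x30, so it is the one meant. The two large ones measure 56x41x40 and are decoys.

Next I go above its rear (+y) half.

Request:
step_arm(
  commands=[
    {"offset":[1.4,3.9,-1.4],"delta_rot":[0,0,0.13],"fingers":1},
    {"offset":[1.4,3.9,-1.4],"delta_rot":[0,0,0.13],"fingers":1},
    {"offset":[1.4,3.9,-1.4],"delta_rot":[0,0,0.13],"fingers":1},
    {"offset":[1.4,3.9,-1.4],"delta_rot":[0,0,0.13],"fingers":1},
    {"offset":[1.4,3.9,-1.4],"delta_rot":[0,0,0.13],"fingers":0.8},
    {"offset":[1.4,3.9,-1.4],"delta_rot":[0,0,0.13],"fingers":0.8},
    {"offset":[1.4,3.9,-1.4],"delta_rot":[0,0,0.13],"fingers":0.8},
    {"offset":[1.4,3.9,-1.4],"delta_rot":[0,0,0.13],"fingers":0.8},
    {"offset":[1.4,3.9,-1.4],"delta_rot":[0,0,0.13],"fingers":0.8},
    {"offset":[1.4,3.9,-1.4],"delta_rot":[0,0,0.13],"fingers":0.8},
  ],
  grip_force=30,
)

```text
t: 1.1
ee_pos: [395.5, -178.8, 264.2]
tcp_rot: [-180.0, -0.0, -81.1]
ft_force: [2.1, -0.2, 0.3]
finger_gap: 0.8
grasp_force: 0.0
```

Request:
step_arm(
  commands=[
    {"fingers":0.8},
    {"fingers":0.8},
    {"fingers":0.8},
  ],
)

```text
invalid input
```

Request:
step_arm(
  commands=[
    {"offset":[0,0,-2.0],"delta_rot":[0,0,0],"fingers":0.8},
    {"offset":[0,0,-2.0],"delta_rot":[0,0,0],"fingers":0.8},
    {"offset":[0,0,-2.0],"delta_rot":[0,0,0],"fingers":0.8},
    {"offset":[0,0,-1.5],"delta_rot":[0,0,0],"fingers":0.8},
    {"offset":[0,0,-1.0],"delta_rot":[0,0,0],"fingers":0.8},
    {"offset":[0,0,-0.4],"delta_rot":[0,0,0],"fingers":0.8},
    {"offset":[0,0,0],"delta_rot":[0,0,0],"fingers":0.8},
  ],
)

```text
t: 1.8
ee_pos: [395.3, -180.5, 175.4]
tcp_rot: [180.0, 0.0, -81.4]
ft_force: [-0.9, 0.7, -0.3]
finger_gap: 0.8
grasp_force: 0.0
```

```bash
python3 - <<'E'
from h import *
o=[]
for n,(x,y) in(("top",(260,215)),("scene",(285,150))):
    c=arm.camera(n);o.append(cv2.resize(c["img"][y:y+80,x:x+90],None,fx=4.4,fy=4.4,interpolation=cv2.INTER_CUBIC))
cv2.imwrite("pics/g1.png",cv2.cvtColor(np.hstack(o),cv2.COLOR_RGB2BGR))
E
```

```text
(no output)
```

View pics/g1.png

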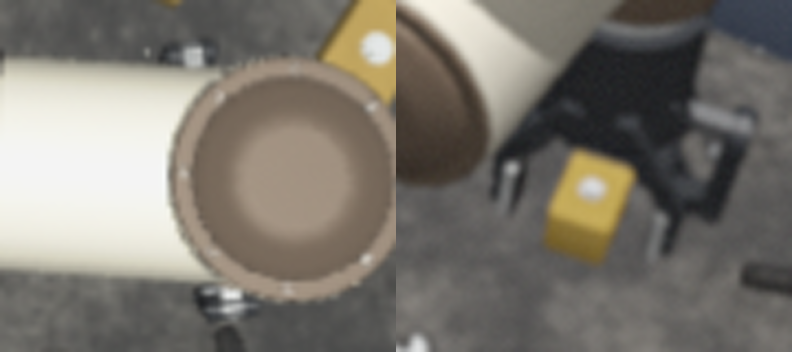

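The scene half of the picture shows the spacer between the open fingers at crop (590,205). Both pads are clear of it, so I close gently.

Request:
step_arm(
  commands=[
    {"offset":[0,0.2,0],"delta_rot":[0,0,0],"fingers":0.5},
    {"offset":[0,0,0],"delta_rot":[0,0,0],"fingers":0.4},
    {"offset":[0,0,0],"delta_rot":[0,0,0],"fingers":0.3},
    {"offset":[0,0,0],"delta_rot":[0,0,0],"fingers":0.2},
    {"offset":[0,0,0],"delta_rot":[0,0,0],"fingers":0.2},
    {"offset":[0,0,0],"delta_rot":[0,0,0],"fingers":0.2},
  ],
  grip_force=30,
)

```text
t: 2.5
ee_pos: [395.5, -178.4, 176.3]
tcp_rot: [-179.9, -0.0, -81.4]
ft_force: [-0.8, 0.9, 5.6]
finger_gap: 0.371
grasp_force: 30.8
```

Request:
step_arm(
  commands=[
    {"offset":[0,0,1.0],"delta_rot":[0,0,0],"fingers":0.2},
    {"offset":[0,0,2.0],"delta_rot":[0,0,0],"fingers":0.2},
    {"offset":[0,0,3.0],"delta_rot":[0,0,0],"fingers":0.2},
    {"offset":[0,0,3.0],"delta_rot":[0,0,0],"fingers":0.2},
    {"offset":[0,0,1.5],"delta_rot":[0,0,0],"fingers":0.2},
  ],
)

```text
t: 3.0
ee_pos: [395.6, -178.5, 283.6]
tcp_rot: [-179.8, -0.1, -81.4]
ft_force: [0.2, -0.1, -1.3]
finger_gap: 0.371
grasp_force: 30.1
```

Request:
step_arm(
  commands=[
    {"offset":[0.7,0.9,0],"delta_rot":[0,0,0.06],"fingers":0.2},
    {"offset":[1.5,1.8,0],"delta_rot":[0,0,0.12],"fingers":0.2},
    {"offset":[1.8,2.1,0],"delta_rot":[0,0,0.13],"fingers":0.2},
    {"offset":[1.8,2.1,0],"delta_rot":[0,0,0.13],"fingers":0.2},
    {"offset":[1.8,2.1,0],"delta_rot":[0,0,0.13],"fingers":0.2},
    {"offset":[1.8,2.1,0],"delta_rot":[0,0,0.13],"fingers":0.2},
    {"offset":[1.8,2.1,0],"delta_rot":[0,0,0.13],"fingers":0.2},
    {"offset":[1.5,1.8,0],"delta_rot":[0,0,0.12],"fingers":0.2},
    {"offset":[1.2,1.6,0],"delta_rot":[0,0,0.1],"fingers":0.2},
    {"offset":[0.7,0.9,0],"delta_rot":[0,0,0.06],"fingers":0.2},
  ],
)

```text
t: 4.0
ee_pos: [542.0, -2.3, 281.1]
tcp_rot: [-180.0, -0.0, -17.6]
ft_force: [0.4, 0.9, -0.6]
finger_gap: 0.371
grasp_force: 30.1
```

Request:
step_arm(
  commands=[
    {"offset":[0,0,0],"delta_rot":[0,0,0],"fingers":0.2},
    {"offset":[0,0,0],"delta_rot":[0,0,0],"fingers":0.2},
    {"offset":[0,0,0],"delta_rot":[0,0,0],"fingers":0.2},
  ],
)

```text
t: 4.3
ee_pos: [540.7, -4.0, 280.8]
tcp_rot: [180.0, 0.0, -17.9]
ft_force: [0.2, 0.1, -0.7]
finger_gap: 0.365
grasp_force: 30.0
```

Request:
step_arm(
  commands=[
    {"offset":[0.1,0.1,-1.5],"delta_rot":[0,0,0],"fingers":0.2},
    {"offset":[0,0,-2.0],"delta_rot":[0,0,0],"fingers":0.2},
    {"offset":[0,0,-2.0],"delta_rot":[0,0,0],"fingers":0.2},
    {"offset":[0,0,-1.5],"delta_rot":[0,0,0],"fingers":0.2},
    {"offset":[0,0,-1.0],"delta_rot":[0,0,0],"fingers":0.2},
    {"offset":[0,0,-0.6],"delta_rot":[0,0,0],"fingers":0.2},
    {"offset":[0,0,0],"delta_rot":[0,0,0],"fingers":0.2},
    {"offset":[0,0,0],"delta_rot":[0,0,0],"fingers":0.2},
  ],
)

```text
t: 5.1
ee_pos: [542.6, -2.5, 195.3]
tcp_rot: [-180.0, -0.1, -17.8]
ft_force: [-0.0, -0.9, -1.4]
finger_gap: 0.363
grasp_force: 30.0
```

```bash
python3 - <<'E'
from h import *
o=[]
for n,(x,y) in(("top",(190,135)),("scene",(165,165))):
    c=arm.camera(n);o.append(cv2.resize(c["img"][y:y+100,x:x+100],None,fx=4,fy=4,interpolation=cv2.INTER_CUBIC))
cv2.imwrite("pics/g2.png",cv2.cvtColor(np.hstack(o),cv2.COLOR_RGB2BGR))
print(arm.get_state()["ft_force"])
E
```

```text
[-0.29777963  0.18190809 -1.43770617]
```

View pics/g2.png

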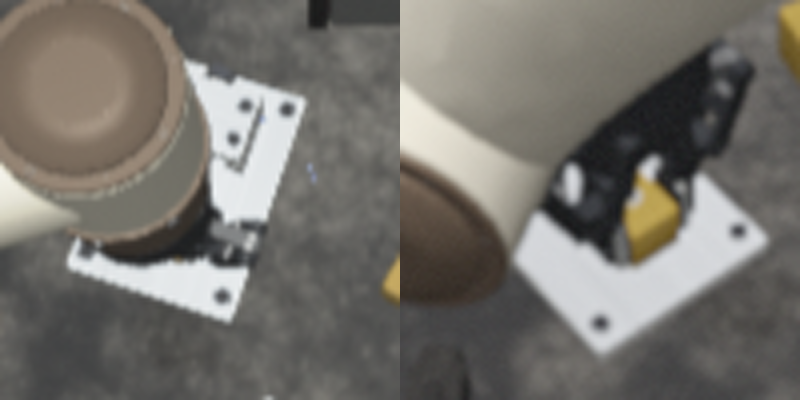

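The spacer is held upright over the open bed at scene crop (650,215), clear of the block. I lower it gently to contact.

Request:
step_arm(
  commands=[
    {"offset":[0,0,-0.2],"delta_rot":[0,0,0],"fingers":0.2},
    {"offset":[0,0,-0.2],"delta_rot":[0,0,0],"fingers":0.2},
    {"offset":[0,0,-0.1],"delta_rot":[0,0,0],"fingers":0.2},
    {"offset":[0,0,0],"delta_rot":[0,0,0],"fingers":0.2},
  ],
)

```text
t: 5.6
ee_pos: [542.3, -2.5, 189.5]
tcp_rot: [180.0, 0.0, -17.8]
ft_force: [0.3, 0.8, -0.7]
finger_gap: 0.373
grasp_force: 30.0
```

Request:
step_arm(
  commands=[
    {"offset":[0,0,-0.1],"delta_rot":[0,0,0],"fingers":0.2},
    {"offset":[0,0,0],"delta_rot":[0,0,0],"fingers":0.2},
  ],
)

```text
t: 5.8
ee_pos: [542.3, -2.4, 188.6]
tcp_rot: [180.0, 0.0, -17.8]
ft_force: [-0.3, -0.0, 0.2]
finger_gap: 0.371
grasp_force: 30.0
```

Request:
step_arm(
  commands=[
    {"offset":[0,0,-0.1],"delta_rot":[0,0,0],"fingers":0.2},
    {"offset":[0,0,0],"delta_rot":[0,0,0],"fingers":0.2},
  ],
)

```text
t: 6.0
ee_pos: [542.4, -2.4, 188.3]
tcp_rot: [-180.0, -0.0, -17.8]
ft_force: [-1.6, 0.6, 4.3]
finger_gap: 0.364
grasp_force: 30.5
```

Request:
step_arm(
  commands=[
    {"offset":[0.143,-0.046,0.02],"delta_rot":[0,0,0],"fingers":0.2},
    {"offset":[0.286,-0.092,0],"delta_rot":[0,0,0],"fingers":0.2},
    {"offset":[0.286,-0.092,0],"delta_rot":[0,0,0],"fingers":0.2},
    {"offset":[0.286,-0.092,0],"delta_rot":[0,0,0],"fingers":0.2},
    {"offset":[0.286,-0.092,0],"delta_rot":[0,0,0],"fingers":0.2},
    {"offset":[0.286,-0.092,0],"delta_rot":[0,0,0],"fingers":0.2},
    {"offset":[0.143,-0.046,0],"delta_rot":[0,0,0],"fingers":0.2},
    {"offset":[0,0,0],"delta_rot":[0,0,0],"fingers":0.2},
  ],
)

```text
t: 6.8
ee_pos: [560.1, -8.1, 188.3]
tcp_rot: [-180.0, -0.0, -17.8]
ft_force: [-2.0, 0.3, 5.7]
finger_gap: 0.373
grasp_force: 30.7
```

Request:
step_arm(
  commands=[
    {"offset":[0.095,-0.031,0],"delta_rot":[0,0,0],"fingers":0.2},
    {"offset":[0.095,-0.031,0],"delta_rot":[0,0,0],"fingers":0.2},
    {"offset":[0,0,0],"delta_rot":[0,0,0],"fingers":0.2},
  ],
)

```text
t: 7.1
ee_pos: [561.8, -8.6, 188.3]
tcp_rot: [-180.0, -0.0, -17.8]
ft_force: [-2.0, 0.6, 5.5]
finger_gap: 0.37
grasp_force: 30.8
```

Request:
step_arm(
  commands=[
    {"offset":[0.048,-0.015,0],"delta_rot":[0,0,0],"fingers":0.2},
    {"offset":[0.048,-0.015,0],"delta_rot":[0,0,0],"fingers":0.2},
    {"offset":[0.048,-0.015,0],"delta_rot":[0,0,0],"fingers":0.2},
    {"offset":[0.048,-0.015,0],"delta_rot":[0,0,0],"fingers":0.2},
  ],
)

```text
t: 7.5
ee_pos: [563.6, -9.2, 188.3]
tcp_rot: [-180.0, -0.0, -17.8]
ft_force: [-3.1, 1.7, 6.3]
finger_gap: 0.371
grasp_force: 30.8
```

Request:
step_arm(
  commands=[
    {"offset":[0.048,-0.015,0],"delta_rot":[0,0,0],"fingers":0.2},
    {"offset":[0.048,-0.015,0],"delta_rot":[0,0,0],"fingers":0.2},
    {"offset":[0,0,0],"delta_rot":[0,0,0],"fingers":0.2},
  ],
)

```text
t: 7.8
ee_pos: [564.6, -9.5, 188.3]
tcp_rot: [-180.0, -0.0, -17.8]
ft_force: [-1.8, -0.2, 6.0]
finger_gap: 0.372
grasp_force: 30.8
```

Request:
step_arm(
  commands=[
    {"offset":[0.029,-0.009,0],"delta_rot":[0,0,0],"fingers":0.2},
    {"offset":[0.029,-0.009,0],"delta_rot":[0,0,0],"fingers":0.2},
    {"offset":[0,0,0],"delta_rot":[0,0,0],"fingers":0.2},
  ],
)

```text
t: 8.1
ee_pos: [565.1, -9.7, 188.4]
tcp_rot: [-180.0, -0.0, -17.8]
ft_force: [-2.7, 0.2, 6.1]
finger_gap: 0.368
grasp_force: 30.8
```

Request:
step_arm(
  commands=[
    {"offset":[0.029,-0.009,0],"delta_rot":[0,0,0],"fingers":0.2},
    {"offset":[0.029,-0.009,0],"delta_rot":[0,0,0],"fingers":0.2},
    {"offset":[0,0,0],"delta_rot":[0,0,0],"fingers":0.2},
  ],
)

```text
t: 8.4
ee_pos: [565.7, -9.9, 188.3]
tcp_rot: [-180.0, -0.0, -17.8]
ft_force: [-2.4, 0.8, 6.2]
finger_gap: 0.371
grasp_force: 30.8
```

Request:
step_arm(
  commands=[
    {"offset":[0.029,-0.009,0],"delta_rot":[0,0,0],"fingers":0.2},
    {"offset":[0.029,-0.009,0],"delta_rot":[0,0,0],"fingers":0.2},
    {"offset":[0,0,0],"delta_rot":[0,0,0],"fingers":0.2},
  ],
)

```text
t: 8.7
ee_pos: [566.3, -10.1, 188.3]
tcp_rot: [-180.0, -0.0, -17.8]
ft_force: [-2.9, 1.2, 5.5]
finger_gap: 0.365
grasp_force: 30.8
```

Request:
step_arm(
  commands=[
    {"offset":[0.029,-0.009,0],"delta_rot":[0,0,0],"fingers":0.2},
    {"offset":[0.029,-0.009,0],"delta_rot":[0,0,0],"fingers":0.2},
    {"offset":[0,0,0],"delta_rot":[0,0,0],"fingers":0.2},
  ],
)

```text
t: 9.0
ee_pos: [566.9, -10.3, 188.4]
tcp_rot: [-180.0, -0.0, -17.8]
ft_force: [-1.3, 0.6, 4.8]
finger_gap: 0.366
grasp_force: 30.8
```

Request:
step_arm(
  commands=[
    {"offset":[0.029,-0.009,0],"delta_rot":[0,0,0],"fingers":0.2},
    {"offset":[0.029,-0.009,0],"delta_rot":[0,0,0],"fingers":0.2},
    {"offset":[0,0,0],"delta_rot":[0,0,0],"fingers":0.2},
  ],
)

```text
t: 9.3
ee_pos: [567.4, -10.4, 188.4]
tcp_rot: [-180.0, -0.0, -17.8]
ft_force: [-2.4, 0.9, 5.8]
finger_gap: 0.368
grasp_force: 30.8
```

Request:
step_arm(
  commands=[
    {"offset":[0.029,-0.009,0],"delta_rot":[0,0,0],"fingers":0.2},
    {"offset":[0.029,-0.009,0],"delta_rot":[0,0,0],"fingers":0.2},
    {"offset":[0,0,0],"delta_rot":[0,0,0],"fingers":0.2},
  ],
)

```text
t: 9.6
ee_pos: [567.9, -10.6, 188.3]
tcp_rot: [180.0, -0.0, -17.8]
ft_force: [-3.8, 1.8, 5.8]
finger_gap: 0.368
grasp_force: 30.9
```

Request:
step_arm(
  commands=[
    {"offset":[0.029,-0.009,0],"delta_rot":[0,0,0],"fingers":0.2},
    {"offset":[0.029,-0.009,0],"delta_rot":[0,0,0],"fingers":0.2},
    {"offset":[0,0,0],"delta_rot":[0,0,0],"fingers":0.2},
  ],
)

```text
t: 9.9
ee_pos: [568.3, -10.7, 188.4]
tcp_rot: [180.0, 0.0, -17.8]
ft_force: [-3.4, 0.9, 7.3]
finger_gap: 0.368
grasp_force: 30.9
```

Request:
step_arm(
  commands=[
    {"offset":[0.029,-0.009,0],"delta_rot":[0,0,0],"fingers":0.2},
    {"offset":[0,0,0],"delta_rot":[0,0,0],"fingers":0.2},
  ],
)

```text
t: 10.1
ee_pos: [568.5, -10.8, 188.3]
tcp_rot: [180.0, 0.0, -17.8]
ft_force: [-2.8, 1.5, 6.6]
finger_gap: 0.369
grasp_force: 31.0
```

Request:
step_arm(
  commands=[
    {"offset":[0.029,-0.009,0],"delta_rot":[0,0,0],"fingers":0.2},
    {"offset":[0,0,0],"delta_rot":[0,0,0],"fingers":0.2},
  ],
)

```text
t: 10.3
ee_pos: [568.7, -10.9, 188.4]
tcp_rot: [180.0, 0.1, -17.8]
ft_force: [-4.1, 1.1, 7.4]
finger_gap: 0.372
grasp_force: 31.0
```

Request:
step_arm(
  commands=[
    {"offset":[0.029,-0.009,0],"delta_rot":[0,0,0],"fingers":0.2},
    {"offset":[0,0,0],"delta_rot":[0,0,0],"fingers":0.2},
  ],
)

```text
t: 10.5
ee_pos: [568.9, -11.0, 188.4]
tcp_rot: [180.0, 0.1, -17.8]
ft_force: [-4.9, 1.7, 8.2]
finger_gap: 0.37
grasp_force: 31.1
```

Request:
step_arm(
  commands=[
    {"offset":[0.029,-0.009,0],"delta_rot":[0,0,0],"fingers":0.2},
    {"offset":[0,0,0],"delta_rot":[0,0,0],"fingers":0.2},
  ],
)

```text
t: 10.7
ee_pos: [569.1, -11.1, 188.4]
tcp_rot: [180.0, 0.1, -17.8]
ft_force: [-4.7, 1.9, 8.0]
finger_gap: 0.371
grasp_force: 31.1
```

Request:
step_arm(
  commands=[
    {"offset":[0.029,-0.009,0],"delta_rot":[0,0,0],"fingers":0.2},
    {"offset":[0,0,0],"delta_rot":[0,0,0],"fingers":0.2},
  ],
)

```text
t: 10.9
ee_pos: [569.4, -11.2, 188.3]
tcp_rot: [180.0, 0.1, -17.8]
ft_force: [-4.3, 2.2, 8.4]
finger_gap: 0.368
grasp_force: 31.1
```

Request:
step_arm(
  commands=[
    {"offset":[0.029,-0.009,0],"delta_rot":[0,0,0],"fingers":0.2},
    {"offset":[0,0,0],"delta_rot":[0,0,0],"fingers":0.2},
  ],
)

```text
t: 11.1
ee_pos: [569.7, -11.3, 188.4]
tcp_rot: [180.0, 0.1, -17.8]
ft_force: [-5.0, 1.7, 6.9]
finger_gap: 0.369
grasp_force: 31.1
```

Request:
step_arm(
  commands=[
    {"offset":[0.029,-0.009,0],"delta_rot":[0,0,0],"fingers":0.2},
    {"offset":[0,0,0],"delta_rot":[0,0,0],"fingers":0.2},
  ],
)

```text
t: 11.3
ee_pos: [570.0, -11.4, 188.3]
tcp_rot: [180.0, 0.1, -17.8]
ft_force: [-3.8, 1.1, 7.5]
finger_gap: 0.367
grasp_force: 31.1
```

Request:
step_arm(
  commands=[
    {"offset":[0.029,-0.009,0],"delta_rot":[0,0,0],"fingers":0.2},
    {"offset":[0,0,0],"delta_rot":[0,0,0],"fingers":0.2},
  ],
)

```text
t: 11.5
ee_pos: [570.3, -11.5, 188.4]
tcp_rot: [180.0, 0.1, -17.8]
ft_force: [-4.5, 0.9, 8.4]
finger_gap: 0.364
grasp_force: 31.1
```

Request:
step_arm(
  commands=[
    {"offset":[0.029,-0.009,0],"delta_rot":[0,0,0],"fingers":0.2},
    {"offset":[0,0,0],"delta_rot":[0,0,0],"fingers":0.2},
  ],
)

```text
t: 11.7
ee_pos: [570.6, -11.6, 188.4]
tcp_rot: [180.0, 0.1, -17.8]
ft_force: [-3.9, 1.7, 7.6]
finger_gap: 0.373
grasp_force: 31.1
```

Request:
step_arm(
  commands=[
    {"offset":[0.029,-0.009,0],"delta_rot":[0,0,0],"fingers":0.2},
    {"offset":[0,0,0],"delta_rot":[0,0,0],"fingers":0.2},
  ],
)

```text
t: 11.9
ee_pos: [570.9, -11.7, 188.3]
tcp_rot: [180.0, 0.1, -17.8]
ft_force: [-5.3, 1.4, 8.0]
finger_gap: 0.366
grasp_force: 31.1
```

Request:
step_arm(
  commands=[
    {"offset":[0.029,-0.009,0],"delta_rot":[0,0,0],"fingers":0.2},
    {"offset":[0,0,0],"delta_rot":[0,0,0],"fingers":0.2},
  ],
)

```text
t: 12.1
ee_pos: [571.2, -11.8, 188.4]
tcp_rot: [180.0, 0.1, -17.8]
ft_force: [-3.4, 1.8, 7.8]
finger_gap: 0.366
grasp_force: 31.1
```

Request:
step_arm(
  commands=[
    {"offset":[0.029,-0.009,0],"delta_rot":[0,0,0],"fingers":0.2},
    {"offset":[0.029,-0.009,0],"delta_rot":[0,0,0],"fingers":0.2},
    {"offset":[0,0,0],"delta_rot":[0,0,0],"fingers":0.2},
  ],
)

```text
t: 12.4
ee_pos: [571.8, -12.0, 188.4]
tcp_rot: [180.0, 0.1, -17.8]
ft_force: [-5.0, 0.3, 7.4]
finger_gap: 0.375
grasp_force: 31.1
```

Request:
step_arm(
  commands=[
    {"offset":[0.029,-0.009,0],"delta_rot":[0,0,0],"fingers":0.2},
    {"offset":[0.029,-0.009,0],"delta_rot":[0,0,0],"fingers":0.2},
    {"offset":[0,0,0],"delta_rot":[0,0,0],"fingers":0.2},
  ],
)

```text
t: 12.7
ee_pos: [572.4, -12.2, 188.4]
tcp_rot: [180.0, 0.1, -17.8]
ft_force: [-3.6, 1.3, 7.7]
finger_gap: 0.371
grasp_force: 31.0
```

Request:
step_arm(
  commands=[
    {"offset":[0.029,-0.009,0],"delta_rot":[0,0,0],"fingers":0.2},
    {"offset":[0.029,-0.009,0],"delta_rot":[0,0,0],"fingers":0.2},
    {"offset":[0,0,0],"delta_rot":[0,0,0],"fingers":0.2},
  ],
)

```text
t: 13.0
ee_pos: [572.9, -12.4, 188.4]
tcp_rot: [180.0, 0.1, -17.8]
ft_force: [-4.1, 1.2, 6.9]
finger_gap: 0.368
grasp_force: 31.0
```

Request:
step_arm(
  commands=[
    {"offset":[0.029,-0.009,0],"delta_rot":[0,0,0],"fingers":0.2},
    {"offset":[0.029,-0.009,0],"delta_rot":[0,0,0],"fingers":0.2},
    {"offset":[0,0,0],"delta_rot":[0,0,0],"fingers":0.2},
  ],
)

```text
t: 13.3
ee_pos: [573.5, -12.5, 188.4]
tcp_rot: [180.0, 0.1, -17.8]
ft_force: [-4.2, 0.6, 7.2]
finger_gap: 0.369
grasp_force: 31.1
```

Request:
step_arm(
  commands=[
    {"offset":[0.029,-0.009,0],"delta_rot":[0,0,0],"fingers":0.2},
    {"offset":[0.029,-0.009,0],"delta_rot":[0,0,0],"fingers":0.2},
    {"offset":[0,0,0],"delta_rot":[0,0,0],"fingers":0.2},
  ],
)

```text
t: 13.6
ee_pos: [574.1, -12.7, 188.3]
tcp_rot: [180.0, 0.1, -17.8]
ft_force: [-3.9, 1.4, 7.1]
finger_gap: 0.364
grasp_force: 31.1
```

Request:
step_arm(
  commands=[
    {"offset":[0.029,-0.009,0],"delta_rot":[0,0,0],"fingers":0.2},
    {"offset":[0.029,-0.009,0],"delta_rot":[0,0,0],"fingers":0.2},
    {"offset":[0,0,0],"delta_rot":[0,0,0],"fingers":0.2},
  ],
)

```text
t: 13.9
ee_pos: [574.7, -12.9, 188.4]
tcp_rot: [180.0, 0.1, -17.8]
ft_force: [-3.2, 0.6, 7.8]
finger_gap: 0.365
grasp_force: 31.0
```

Request:
step_arm(
  commands=[
    {"offset":[0.029,-0.009,0],"delta_rot":[0,0,0],"fingers":0.2},
    {"offset":[0.029,-0.009,0],"delta_rot":[0,0,0],"fingers":0.2},
    {"offset":[0,0,0],"delta_rot":[0,0,0],"fingers":0.2},
  ],
)

```text
t: 14.2
ee_pos: [575.2, -13.1, 188.4]
tcp_rot: [180.0, 0.1, -17.8]
ft_force: [-3.2, 1.5, 8.1]
finger_gap: 0.368
grasp_force: 31.1
```

Request:
step_arm(
  commands=[
    {"offset":[0.029,-0.009,0],"delta_rot":[0,0,0],"fingers":0.2},
    {"offset":[0.029,-0.009,0],"delta_rot":[0,0,0],"fingers":0.2},
    {"offset":[0,0,0],"delta_rot":[0,0,0],"fingers":0.2},
  ],
)

```text
t: 14.5
ee_pos: [575.8, -13.3, 188.4]
tcp_rot: [180.0, 0.1, -17.8]
ft_force: [-3.6, 1.2, 7.0]
finger_gap: 0.368
grasp_force: 31.1
```

Request:
step_arm(
  commands=[
    {"offset":[0.029,-0.009,0],"delta_rot":[0,0,0],"fingers":0.2},
    {"offset":[0.029,-0.009,0],"delta_rot":[0,0,0],"fingers":0.2},
    {"offset":[0,0,0],"delta_rot":[0,0,0],"fingers":0.2},
  ],
)

```text
t: 14.8
ee_pos: [576.4, -13.4, 188.4]
tcp_rot: [180.0, 0.1, -17.8]
ft_force: [-4.7, 0.7, 8.1]
finger_gap: 0.37
grasp_force: 31.0
```

Request:
step_arm(
  commands=[
    {"offset":[0.029,-0.009,0],"delta_rot":[0,0,0],"fingers":0.2},
    {"offset":[0.029,-0.009,0],"delta_rot":[0,0,0],"fingers":0.2},
    {"offset":[0,0,0],"delta_rot":[0,0,0],"fingers":0.2},
  ],
)

```text
t: 15.1
ee_pos: [577.0, -13.6, 188.4]
tcp_rot: [180.0, 0.1, -17.8]
ft_force: [-4.1, 1.1, 8.1]
finger_gap: 0.368
grasp_force: 31.1
```

Request:
step_arm(
  commands=[
    {"offset":[0.029,-0.009,0],"delta_rot":[0,0,0],"fingers":0.2},
    {"offset":[0.029,-0.009,0],"delta_rot":[0,0,0],"fingers":0.2},
    {"offset":[0,0,0],"delta_rot":[0,0,0],"fingers":0.2},
  ],
)

```text
t: 15.4
ee_pos: [577.6, -13.8, 188.3]
tcp_rot: [180.0, 0.1, -17.8]
ft_force: [-3.4, 1.5, 7.6]
finger_gap: 0.369
grasp_force: 31.0
```

Request:
step_arm(
  commands=[
    {"offset":[0.029,-0.009,0],"delta_rot":[0,0,0],"fingers":0.2},
    {"offset":[0.029,-0.009,0],"delta_rot":[0,0,0],"fingers":0.2},
    {"offset":[0,0,0],"delta_rot":[0,0,0],"fingers":0.2},
  ],
)

```text
t: 15.7
ee_pos: [578.1, -14.0, 188.4]
tcp_rot: [180.0, 0.1, -17.8]
ft_force: [-4.6, 1.9, 8.1]
finger_gap: 0.369
grasp_force: 31.1
```

Request:
step_arm(
  commands=[
    {"offset":[0.029,-0.009,0],"delta_rot":[0,0,0],"fingers":0.2},
    {"offset":[0,0,0],"delta_rot":[0,0,0],"fingers":0.2},
  ],
)

```text
t: 15.9
ee_pos: [578.3, -14.0, 188.4]
tcp_rot: [180.0, 0.1, -17.8]
ft_force: [-4.6, 1.4, 8.0]
finger_gap: 0.37
grasp_force: 31.1
```

Request:
step_arm(
  commands=[
    {"offset":[0.029,-0.009,0],"delta_rot":[0,0,0],"fingers":0.2},
    {"offset":[0,0,0],"delta_rot":[0,0,0],"fingers":0.2},
  ],
)

```text
t: 16.1
ee_pos: [578.6, -14.2, 188.4]
tcp_rot: [180.0, 0.1, -17.8]
ft_force: [-4.0, 1.0, 7.9]
finger_gap: 0.373
grasp_force: 31.1
```

Request:
step_arm(
  commands=[
    {"offset":[0.029,-0.009,0],"delta_rot":[0,0,0],"fingers":0.2},
    {"offset":[0,0,0],"delta_rot":[0,0,0],"fingers":0.2},
  ],
)

```text
t: 16.3
ee_pos: [578.9, -14.2, 188.3]
tcp_rot: [180.0, 0.1, -17.8]
ft_force: [-5.0, 1.9, 7.2]
finger_gap: 0.37
grasp_force: 31.1
```

Request:
step_arm(
  commands=[
    {"offset":[0.029,-0.009,0],"delta_rot":[0,0,0],"fingers":0.2},
    {"offset":[0,0,0],"delta_rot":[0,0,0],"fingers":0.2},
  ],
)

```text
t: 16.5
ee_pos: [579.2, -14.3, 188.3]
tcp_rot: [180.0, 0.1, -17.8]
ft_force: [-4.1, 1.8, 8.5]
finger_gap: 0.373
grasp_force: 31.1
```

Request:
step_arm(
  commands=[
    {"offset":[0.029,-0.009,0],"delta_rot":[0,0,0],"fingers":0.2},
    {"offset":[0,0,0],"delta_rot":[0,0,0],"fingers":0.2},
  ],
)

```text
t: 16.7
ee_pos: [579.5, -14.4, 188.4]
tcp_rot: [180.0, 0.1, -17.8]
ft_force: [-5.0, 0.9, 8.4]
finger_gap: 0.366
grasp_force: 31.1
```

Request:
step_arm(
  commands=[
    {"offset":[0.029,-0.009,0],"delta_rot":[0,0,0],"fingers":0.2},
    {"offset":[0,0,0],"delta_rot":[0,0,0],"fingers":0.2},
  ],
)

```text
t: 16.9
ee_pos: [579.7, -14.5, 188.3]
tcp_rot: [179.9, 0.1, -17.8]
ft_force: [-5.0, 1.1, 8.7]
finger_gap: 0.373
grasp_force: 31.1
```

Request:
step_arm(
  commands=[
    {"offset":[0.029,-0.009,0],"delta_rot":[0,0,0],"fingers":0.2},
    {"offset":[0,0,0],"delta_rot":[0,0,0],"fingers":0.2},
  ],
)

```text
t: 17.1
ee_pos: [579.8, -14.5, 188.4]
tcp_rot: [179.9, 0.1, -17.8]
ft_force: [-5.5, 1.6, 9.4]
finger_gap: 0.367
grasp_force: 31.2
```

Request:
step_arm(
  commands=[
    {"offset":[0.029,-0.009,0],"delta_rot":[0,0,0],"fingers":0.2},
    {"offset":[0,0,0],"delta_rot":[0,0,0],"fingers":0.2},
  ],
)

```text
t: 17.3
ee_pos: [579.9, -14.5, 188.4]
tcp_rot: [179.9, 0.2, -17.8]
ft_force: [-6.6, 2.4, 10.1]
finger_gap: 0.371
grasp_force: 31.3
```

Request:
step_arm(
  commands=[
    {"offset":[0.029,-0.009,0],"delta_rot":[0,0,0],"fingers":0.2},
    {"offset":[0,0,0],"delta_rot":[0,0,0],"fingers":0.2},
  ],
)

```text
t: 17.5
ee_pos: [580.0, -14.5, 188.4]
tcp_rot: [179.9, 0.2, -17.8]
ft_force: [-6.5, 2.5, 10.1]
finger_gap: 0.368
grasp_force: 31.4
```

The TCP has stalled at x about 579.9 while the force climbs, so this is the stop. I build up the press gently. Axial drag was about 4 N before contact, so I aim for about 11 N at the wrist.

Request:
step_arm(
  commands=[
    {"offset":[0.029,-0.009,0],"delta_rot":[0,0,0],"fingers":0.2},
    {"offset":[0.029,-0.009,0],"delta_rot":[0,0,0],"fingers":0.2},
    {"offset":[0,0,0],"delta_rot":[0,0,0],"fingers":0.2},
  ],
)

```text
t: 17.8
ee_pos: [580.2, -14.6, 188.4]
tcp_rot: [179.9, 0.3, -17.8]
ft_force: [-9.2, 5.6, 11.3]
finger_gap: 0.371
grasp_force: 31.5
```

Request:
step_arm(
  commands=[
    {"offset":[0.029,-0.009,0],"delta_rot":[0,0,0],"fingers":0.2},
    {"offset":[0,0,0],"delta_rot":[0,0,0],"fingers":0.2},
  ],
)

```text
t: 18.0
ee_pos: [580.3, -14.6, 188.4]
tcp_rot: [179.9, 0.3, -17.8]
ft_force: [-9.8, 5.3, 11.3]
finger_gap: 0.369
grasp_force: 31.6
```

Request:
step_arm(
  commands=[
    {"offset":[0,0,0],"delta_rot":[0,0,0],"fingers":0.2},
    {"offset":[0,0,0],"delta_rot":[0,0,0],"fingers":0.2},
  ],
)

```text
t: 18.2
ee_pos: [580.3, -14.6, 188.4]
tcp_rot: [179.9, 0.3, -17.8]
ft_force: [-9.2, 4.7, 11.2]
finger_gap: 0.369
grasp_force: 31.6
```

Request:
step_arm(
  commands=[
    {"offset":[0,0,0],"delta_rot":[0,0,0],"fingers":0.2},
    {"offset":[0,0,0],"delta_rot":[0,0,0],"fingers":0.2},
  ],
)

```text
t: 18.4
ee_pos: [580.3, -14.6, 188.4]
tcp_rot: [179.9, 0.3, -17.8]
ft_force: [-9.8, 4.4, 12.1]
finger_gap: 0.37
grasp_force: 31.6
```

Request:
step_arm(
  commands=[
    {"offset":[-0.048,0.015,0],"delta_rot":[0,0,0],"fingers":0.2},
    {"offset":[-0.048,0.015,0],"delta_rot":[0,0,0],"fingers":0.2},
    {"offset":[-0.048,0.015,0],"delta_rot":[0,0,0],"fingers":0.2},
    {"offset":[0,0,0],"delta_rot":[0,0,0],"fingers":0.2},
  ],
)

```text
t: 18.8
ee_pos: [579.8, -14.5, 188.4]
tcp_rot: [179.9, 0.1, -17.8]
ft_force: [-6.4, 2.5, 9.1]
finger_gap: 0.366
grasp_force: 31.1
```

Request:
step_arm(
  commands=[
    {"offset":[0,0,0],"delta_rot":[0,0,0],"fingers":0.45},
    {"offset":[0,0,0],"delta_rot":[0,0,0],"fingers":0.55},
    {"offset":[0,0,0],"delta_rot":[0,0,0],"fingers":0.65},
    {"offset":[0,0,0],"delta_rot":[0,0,0],"fingers":0.7},
    {"offset":[0,0,0],"delta_rot":[0,0,0],"fingers":0.7},
  ],
)

```text
t: 19.3
ee_pos: [580.6, -14.6, 187.7]
tcp_rot: [180.0, 0.0, -17.8]
ft_force: [0.9, 0.3, -0.7]
finger_gap: 0.703
grasp_force: 0.0
```

Request:
step_arm(
  commands=[
    {"offset":[0,0,1.0],"delta_rot":[0,0,0],"fingers":0.7},
    {"offset":[0,0,2.5],"delta_rot":[0,0,0],"fingers":0.7},
    {"offset":[0,0,2.5],"delta_rot":[0,0,0],"fingers":0.7},
    {"offset":[-0.95,0.31,0],"delta_rot":[0,0,0],"fingers":0},
    {"offset":[-2.1,0.67,0],"delta_rot":[0,0,0],"fingers":0},
    {"offset":[0,0,0],"delta_rot":[0,0,0],"fingers":0},
    {"offset":[0,0,0],"delta_rot":[0,0,0],"fingers":0},
    {"offset":[0,0,0],"delta_rot":[0,0,0],"fingers":0},
  ],
)

```text
t: 20.1
ee_pos: [550.4, -4.7, 248.1]
tcp_rot: [-180.0, -0.0, -17.8]
ft_force: [-0.1, -0.5, 0.3]
finger_gap: -0.002
grasp_force: 0.0
```

```bash
python3 - <<'E'
from h import *
o=[]
for n,(x,y) in(("top",(190,135)),("scene",(165,165))):
    c=arm.camera(n);o.append(cv2.resize(c["img"][y:y+100,x:x+100],None,fx=4,fy=4,interpolation=cv2.INTER_CUBIC))
cv2.imwrite("pics/g3.png",cv2.cvtColor(np.hstack(o),cv2.COLOR_RGB2BGR))
print(arm.get_state()["ft_force"])
E
```

```text
[ 0.39971145 -0.80999412 -0.02550435]
```

View pics/g3.png

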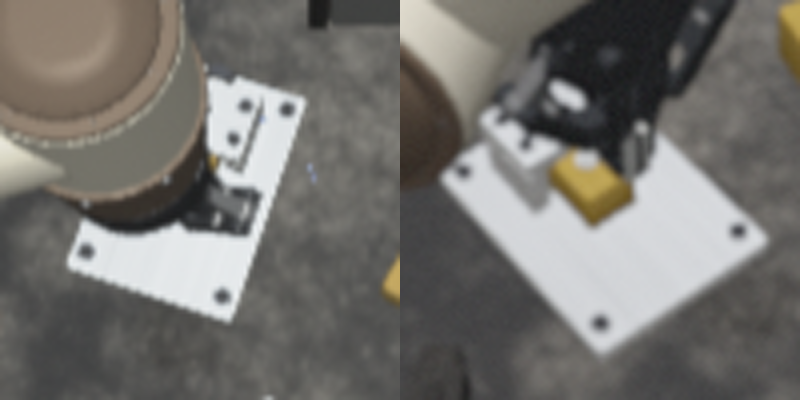

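The scene half shows the spacer under the lip at crop (590,185), flat and straight. I check where the closed tip should project and measure the spacer's pose.

```bash
python3 - <<'E'
from m import *
c=arm.camera("scene");s=arm.get_state();e=s["ee_pos"];print(e,s["finger_gap"],s["ft_force"])
print("tip px crop",(proj(c,[e-[0,0,173]])-[165,165])*4+[400,0])
N=np.array([580.4,-15.4,-17.9]);A=np.radians(-17.9)
for xc in(7,8.5,10):
  P=[(N[0]+np.cos(A)*(xc-22)-np.sin(A)*y,N[1]+np.sin(A)*(xc-22)+np.cos(A)*y,z) for y in(-16,16) for z in(12,42)]
  print(xc,((proj(c,P)-[165,165]+.5)*4+[400,0]).round(0).tolist())
E
```

```text
[550.42516959  -4.81310808 247.73502739] 0.001079552845052188 [ 0.40162251 -1.43157794  0.00865738]
tip px crop [[627.7952294  166.70764381]]
7 [[643.0, 206.0], [640.0, 172.0], [595.0, 237.0], [590.0, 203.0]]
8.5 [[641.0, 204.0], [638.0, 170.0], [593.0, 235.0], [589.0, 201.0]]
10 [[639.0, 203.0], [636.0, 168.0], [591.0, 234.0], [587.0, 200.0]]
```

Request:
step_arm(
  commands=[
    {"offset":[0,0,-2.0],"delta_rot":[0,0,0],"fingers":0},
    {"offset":[0,0,-2.0],"delta_rot":[0,0,0],"fingers":0},
    {"offset":[0,0,-1.0],"delta_rot":[0,0,0],"fingers":0},
    {"offset":[0,0,-0.7],"delta_rot":[0,0,0],"fingers":0},
    {"offset":[0.19,-0.061,0],"delta_rot":[0,0,0],"fingers":0},
    {"offset":[0.19,-0.061,0],"delta_rot":[0,0,0],"fingers":0},
    {"offset":[0.095,-0.031,0],"delta_rot":[0,0,0],"fingers":0},
    {"offset":[0,0,0],"delta_rot":[0,0,0],"fingers":0},
  ],
)

```text
t: 21.05
ee_pos: [555.2, -6.3, 191.6]
tcp_rot: [-179.9, -0.1, -17.8]
ft_force: [-1.2, -0.3, -0.6]
finger_gap: 0.001
grasp_force: 0.0
```

Request:
step_arm(
  commands=[
    {"offset":[0.048,-0.015,0],"delta_rot":[0,0,0],"fingers":0},
    {"offset":[0.048,-0.015,0],"delta_rot":[0,0,0],"fingers":0},
    {"offset":[0,0,0],"delta_rot":[0,0,0],"fingers":0},
  ],
)

```text
t: 21.35
ee_pos: [555.8, -6.5, 191.1]
tcp_rot: [-180.0, -0.0, -17.8]
ft_force: [1.3, -0.1, -0.7]
finger_gap: 0.0
grasp_force: 0.0
```

Request:
step_arm(
  commands=[
    {"offset":[0.048,-0.015,0],"delta_rot":[0,0,0],"fingers":0},
    {"offset":[0.048,-0.015,0],"delta_rot":[0,0,0],"fingers":0},
    {"offset":[0,0,0],"delta_rot":[0,0,0],"fingers":0},
  ],
)

```text
t: 21.65
ee_pos: [556.8, -6.9, 190.9]
tcp_rot: [-180.0, -0.0, -17.8]
ft_force: [-0.2, 0.1, 0.3]
finger_gap: -0.001
grasp_force: 0.0
```

Request:
step_arm(
  commands=[
    {"offset":[0.048,-0.015,0],"delta_rot":[0,0,0],"fingers":0},
    {"offset":[0.048,-0.015,0],"delta_rot":[0,0,0],"fingers":0},
    {"offset":[0,0,0],"delta_rot":[0,0,0],"fingers":0},
  ],
)

```text
t: 21.95
ee_pos: [557.3, -7.1, 190.8]
tcp_rot: [180.0, 0.1, -17.8]
ft_force: [-1.7, 1.5, 2.3]
finger_gap: -0.0
grasp_force: 1.1
```

Request:
step_arm(
  commands=[
    {"offset":[0.048,-0.015,0],"delta_rot":[0,0,0],"fingers":0},
    {"offset":[0,0,0],"delta_rot":[0,0,0],"fingers":0},
  ],
)

```text
t: 22.15
ee_pos: [557.4, -7.2, 190.8]
tcp_rot: [180.0, 0.1, -17.8]
ft_force: [-4.8, 2.5, 4.4]
finger_gap: -0.003
grasp_force: 2.5
```

Request:
step_arm(
  commands=[
    {"offset":[0.048,-0.015,0],"delta_rot":[0,0,0],"fingers":0},
    {"offset":[0,0,0],"delta_rot":[0,0,0],"fingers":0},
  ],
)

```text
t: 22.35
ee_pos: [557.6, -7.2, 190.8]
tcp_rot: [179.9, 0.2, -17.8]
ft_force: [-5.8, 3.3, 4.1]
finger_gap: -0.001
grasp_force: 3.3
```

Request:
step_arm(
  commands=[
    {"offset":[0.048,-0.015,0],"delta_rot":[0,0,0],"fingers":0},
    {"offset":[0,0,0],"delta_rot":[0,0,0],"fingers":0},
  ],
)

```text
t: 22.55
ee_pos: [557.8, -7.3, 190.8]
tcp_rot: [179.9, 0.2, -17.8]
ft_force: [-7.4, 4.4, 4.9]
finger_gap: -0.001
grasp_force: 4.0
```

The spacer doesn't move under about 8 N pushed from behind, so it is on the stop. I add slightly more, hold, then back off.

Request:
step_arm(
  commands=[
    {"offset":[0.019,-0.006,0],"delta_rot":[0,0,0],"fingers":0},
    {"offset":[0,0,0],"delta_rot":[0,0,0],"fingers":0},
    {"offset":[0,0,0],"delta_rot":[0,0,0],"fingers":0},
    {"offset":[0,0,0],"delta_rot":[0,0,0],"fingers":0},
  ],
)

```text
t: 22.95
ee_pos: [557.8, -7.3, 190.8]
tcp_rot: [179.9, 0.2, -17.8]
ft_force: [-7.0, 6.4, 5.5]
finger_gap: 0.001
grasp_force: 4.3
```

Request:
step_arm(
  commands=[
    {"offset":[-0.095,0.031,0],"delta_rot":[0,0,0],"fingers":0},
    {"offset":[-0.095,0.031,0],"delta_rot":[0,0,0],"fingers":0},
    {"offset":[-0.38,0.123,0],"delta_rot":[0,0,0],"fingers":0},
    {"offset":[-1.0,0.32,0],"delta_rot":[0,0,0],"fingers":0},
    {"offset":[0,0,2.0],"delta_rot":[0,0,0],"fingers":0},
    {"offset":[0,0,4.0],"delta_rot":[0,0,0],"fingers":0},
    {"offset":[0,0,4.0],"delta_rot":[0,0,0],"fingers":0},
    {"offset":[-4.0,0,2.0],"delta_rot":[0,0,0],"fingers":0},
    {"offset":[-4.0,0,0],"delta_rot":[0,0,0],"fingers":0},
    {"offset":[-4.0,0,0],"delta_rot":[0,0,0],"fingers":0},
  ],
)

```text
t: 23.95
ee_pos: [421.9, -2.8, 311.5]
tcp_rot: [-179.9, -0.1, -17.8]
ft_force: [-1.2, 0.7, -0.8]
finger_gap: -0.0
grasp_force: 0.0
```

Request:
step_arm(
  commands=[
    {"offset":[-1.0,-2,0],"delta_rot":[0,0,0],"fingers":0},
    {"offset":[0,-4,0],"delta_rot":[0,0,0],"fingers":0},
    {"offset":[0,-4,0],"delta_rot":[0,0,0],"fingers":0},
    {"offset":[0,0,0],"delta_rot":[0,0,0],"fingers":0},
    {"offset":[0,0,0],"delta_rot":[0,0,0],"fingers":0},
  ],
)

```text
t: 24.45
ee_pos: [413.1, -103.2, 310.9]
tcp_rot: [-180.0, -0.0, -17.9]
ft_force: [-0.6, -0.1, -0.4]
finger_gap: -0.001
grasp_force: 0.0
```

```bash
python3 - <<'E'
from m import *
o=[]
for n,(x,y) in(("top",(190,135)),("scene",(165,165))):
    c=arm.camera(n);o.append(cv2.resize(c["img"][y:y+100,x:x+100],None,fx=4,fy=4,interpolation=cv2.INTER_CUBIC))
cv2.imwrite("pics/g4.png",cv2.cvtColor(np.hstack(o),cv2.COLOR_RGB2BGR))
E
```

```text
(no output)
```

View pics/g4.png

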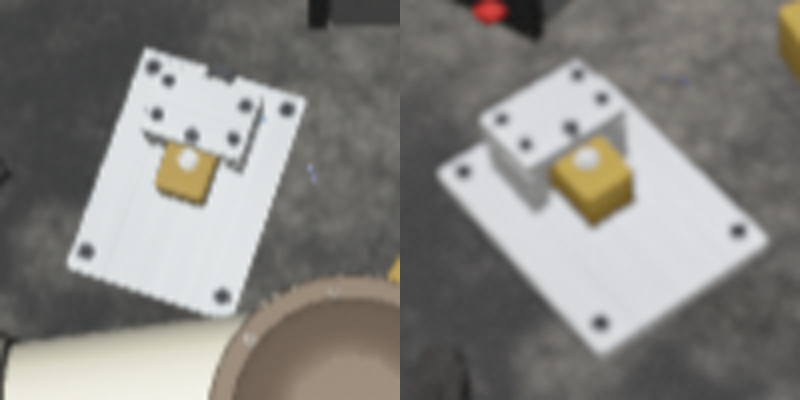

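The spacer sits straight and flat under the lip, at top crop (187,172) and scene crop (592,180). The arm is clear and nothing else has moved, so I hand it in.

```bash
python3 -c "
from workcell import arm
print(arm.finish_job())"
```

```text
the job is handed in; nothing more can be done
None
```

The spacer is against the stop under the lip, let go, with the arm clear, and the job was handed in at about 24.5 s (no verdict was returned). I pressed it with roughly 8 N, estimated from wrist readings that peaked near 11 N, and left the wrench, cell and connector alone.

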